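Lock the spindle of the clipper-blade hone

ROBOT

A 6-joint arm with a two-finger parallel gripper is mounted at the origin on the work surface. World frame = base frame: x ahead of the robot, y to its left, z up, the work surface at z = 0. Lengths are in m, angles in rad, forces in N, time in s.
With the tool pointing down it reaches from about 0.225 to 0.875 m from the base axis. Payload 3.4 kg.
Tool frame: the origin (TCP) lies between the finger pads; the fingertips stand 19 mm ahead of it and the grasp point (between the pads) is the TCP (manip.tip_reach is the distance from the TCP to the fingertips, in m); z points along the fingers, x is the direction in which the jaws open and shut, and the axes are right-handed (so a half turn about z gives the same grasp; the last joint's range is limited). The gripper opens to 85 mm and grips with 20 to 120 N. Pads are 22 mm wide; open, the fingers measure 114 mm over their backs; the gripper's body (76 mm by 85 mm) begins 54 mm behind the grasp point. The pads swing forward as they close: fully open they stand 13 mm farther back than shut.
Start: joints at [1.181, 0.276, 1.505, -0, 1.361, -0.121], TCP at [0.153, 0.554, 0.25] pointing down, gripper open.
Joint ranges: [-2.89, 2.89], [-0.75, 2.08], [0.22, 2.7], [-1.18, 4.32], [0.11, 2.71], [-2.7, 2.7]. Speed limits (rad/s): [2.57, 2.57, 3.14, 3.14, 3.14, 3.14].

INTERFACE

Orientations are given as a unit quaternion [w, x, y, z].
In Python, from rig import manip gives the robot as it stands.
- The arm moves only by the tool send_rows, never from a script. Its arguments are lists of equal length, an entry for each row: "delta_pos": the shift along the tool's x, y, z normalised to -1 to 1, where 1 is 40 cm, a list of three; "angular": the turn, a rotation vector about the tool's x, y, z normalised to -1 to 1, where 1 is 0.08 rad, a list of three. A call has 1 to 5 rows; each row shifts and turns the commanded pose from where the row before left it, along the tool's axes as they then stand; what a row does not reach is not made up. A row lasts 1/12 s, in which the tool goes at most 41.7 mm and 7.16 degrees, less where a joint would pass 70% of its speed; a pose out of reach is approached as far as the arm can. A call with a number of a shift or a turn outside -1 to 1 is refused whole. A call with a gripper value outside its range is refused whole. "hand" is the finger opening in mm, from 0 to 85.4, set as the call begins (left out, the last holds). The fingers move at their own pace and stop on an object; "squeeze" is the grip in N (left out, the last holds). Time passes only in rows, so rows that do not move let the fingers close. It gives the time, the measured TCP pose, the force and the opening at its end, in the units of the state.
- manip.get_state(): the state, without advancing time (a new reading comes with each control period).
- manip.get_image(name): name is "scene" or "top"; returns the picture (480x640x3 uint8, blue, green, red); there is no depth.
- manip.calibration(name): a dict with "fx", "fy", "cx", "cy" (pixels), "camera_from_world" (4x4, takes a point from world to camera coordinates). Camera axes: x right, y up, looking along -z (the intrinsics and any distortion apply to the point x, -y, -z); pixel columns grow to the right and rows downward; lengths in m; the calibration is good to about 2 mm. A picture is of the moment at which its call begins. calibration takes no time and is no camera call.
- manip.sign_off(): hands the job in, once; it reports no verdict.
The state is a dict: "clock": time; "qpos": joint angles; "qd": joint speeds; "effort": joint torques, N m; "position": TCP position; "ee_rot": TCP orientation; "contact_force": force on the tool from outside, world axes, zero at the start; "moment": the same for the moment, N m; "width": finger opening in m.
Only numpy, scipy, OpenCV 4.12 (cv2) and the standard library are available. Lean on these libraries where they do the work, as an engineer would, in place of code of your own. Each camera call takes 0.05 s, during which the arm holds its last target.

TASK

The lap on the clipper-blade hone is due for a change, so lock its spindle: turn the drive plate until the slot in its rim lines up with the lock bar (its upright thumbscrews give the fingertips something to push on), then push the bar, by the tab at its tail, fully home into the slot and take the hand away. It is all done by pushing: pick nothing up, do not drag or lift the hone, and leave the oil bottle, the loose blade and the other tools where they are.

Things in the scene. Friction and masses are not known exactly. Their poses are not given: they have to be found in the camera images.
- hone: free-standing bench hone for clipper blades, 9 kg: a grey housing 290 (x) x 370 (y) mm with its flat deck 104 mm above the bench; a round steel drive plate turns on it about a vertical spindle and a lock bar slides on its -y side. Origin: on the spindle axis, at bench height. Axes: z up; the lock bar lies along the hone's y axis, its nose pointing to +y (to the spindle); controls are on the +y end of the deck
- drive_plate (a joint): angle of the drive plate (rad), anticlockwise seen from above is positive; at 0 (or any whole turn) the slot lines up exactly with the lock bar. The plate turns freely either way without stops, with light drag (about 1.5 N at a thumbscrew), and stays where it is left. The plate is 210 mm across and 12 mm thick, top face 124 mm above the bench; on it lies a flat lap 152 mm across, top 132 mm above the bench (136 mm at its middle, within 16 mm of the axis)
- slot_mouth (a point): the middle of the mouth of the plate's one locking slot, at the rim (105 mm from the spindle axis), on the plate's top face. The slot is cut right through the plate, 18 mm wide, runs 25 mm inwards from the rim and has slightly bevelled corners; the small dark dots on the far side of the plate are only balance drillings
- thumbscrew1 (a point): top centre of a black upright thumbscrew standing on the plate 87 mm from the spindle axis: 20 mm across, its top 158 mm above the bench (34 mm over the plate, 26 mm over the lap). It is tight and turns the whole plate when pushed sideways. Sits 60 deg anticlockwise of the slot seen from above
- thumbscrew2 (a point): top centre of the second, like thumbscrew, 180 deg from the slot
- thumbscrew3 (a point): top centre of the third, like thumbscrew, 300 deg anticlockwise (60 deg clockwise) of the slot
- lock_bar (a joint): how far the lock bar is pushed in towards the spindle (m): 0 = drawn back, 0.036 = fully home against its stop. The steel bar is 12 mm wide and 10 mm high with a slightly tapered nose; unless the slot is in front of it (within about 7 mm sideways) it is stopped by the plate's rim at 0.014. It slides with about 2 N of drag and stays where it is left
- bar_nose (a point): middle of the tip of the lock bar, on its top edge, 123 mm above the bench; 119 mm from the spindle axis when drawn back, 83 mm when home
- bar_tab (a point): middle of the outer face (facing the hone's -y, away from the spindle) of the upright push tab at the bar's tail: a steel plate 28 mm wide and 6 mm thick standing up to 155 mm above the bench; this point is 144 mm above the bench, 86 mm behind the bar's nose. The tab stands out over the edge of the housing (which ends 165 mm from the spindle axis); the bar's guide, 130 mm high, ends 157 mm from it
- oil_bottle: small clear oil bottle with a black spout, 27 mm wide, 74 mm tall, standing on the hone's deck at a corner; origin at the centre of its underside. Leave alone
- clipper_blade: loose steel clipper blade, 44 x 38 x 13 mm, lying on the hone's deck at a corner; origin at the centre of its underside. Leave alone
- blade_holder: black magnetic blade holder with a round knob, 56 x 36 x 46 mm, on the bench beside the hone; origin at the centre of its underside. Leave alone
- trimmer: white cordless trimmer, 165 x 40 x 35 mm, lying on the bench; origin at the centre of its underside. Leave alone
- clipper: metal-bodied clipper, 175 x 50 x 40 mm, lying on the bench; origin at the centre of its underside. Leave alone
- guard_comb: black guard comb, 42 x 40 x 22 mm, lying on the bench; origin at the centre of its underside. Leave alone
- shaving_brush: shaving brush with a wooden handle, 44 mm wide, 108 mm tall, standing on the bench; origin at the centre of its underside. Leave alone
- spray_bottle: black spray bottle, 62 mm wide, 162 mm tall, standing on the bench; origin at the centre of its underside. Leave alone

How it is judged:
On the way, in this order (a step that is already met when the one before it is completed fails the run):
1. the plate is turned so that the slot stands in front of the bar (within 8 mm sideways) while the bar is still out of it (x of slot_mouth in the frame of hone between -0.008 and 0.008 m and y of slot_mouth in the frame of hone below 0 m and value of joint lock_bar below 0.017 m), for 0.1 s.
2. the bar is pushed fully home in the slot (within 3 mm of its stop) (x of slot_mouth in the frame of hone between -0.008 and 0.008 m and y of slot_mouth in the frame of hone below 0 m and value of joint lock_bar above 0.033 m), for 0.1 s.
At the end, for the whole second after the job is handed in: The lock bar is home in the plate's slot (joint above 0.033 of 0.036 m, slot within 8 mm of the bar's line), plate and bar are at rest, and the hone stands within 15 mm of where it was (all of step 2 and velocity of joint drive_plate between -0.05 and 0.05 rad/s and velocity of joint lock_bar between -0.005 and 0.005 m/s and distance of hone from where it was at the start of the episode below 0.015 m); the robot touches nothing.
It fails at once if the hone is dragged more than 15 mm along the bench (distance of hone from where it was at the start of the episode above 0.015 m).
It fails at once if the hone is lifted off the bench (8 mm) or tipped (height (world z) of hone above 0.008 m or angle between hone's own z axis and vertical above 0.06 rad).
It fails at once if the oil bottle, the loose blade or another tool is lifted, or shifted more than 25 mm (distance of any of oil_bottle, clipper_blade, blade_holder, trimmer, clipper, guard_comb, shaving_brush, spray_bottle from where it was at the start of the episode above 0.025 m or height (world z) of any of oil_bottle, clipper_blade above 0.12 m or height (world z) of any of blade_holder, trimmer, clipper, guard_comb, shaving_brush, spray_bottle above 0.016 m).
It fails at once if the oil bottle, the brush or the spray bottle is knocked over (angle between any of oil_bottle, shaving_brush, spray_bottle's own z axis and vertical above 0.5 rad).
It also fails if it takes over 51 s, if anything falls off the work surface, if the arm or the gripper's body presses on something with over 40 N, if the wrist force passes 120 N, or if a joint passes its speed limit or range.

## Working session

There is one attempt and no reset: what is moved stays moved. The work goes in short steps, Python scripts to look and compute and a tool call to move; the robot and the scene stay as the last step left them, time stands still between calls to the robot, and variables do not carry over. Pictures are saved under pics/ and viewed, and the job is handed in when it is done.

Besides the shell and the picture viewer there is one more tool, called as name(argument=value, ...) on one line, values as JSON. send_rows: Moves the arm, as the interface text tells. Scaled input: -1 to 1 covers 40 cm each way for a shift and 0.08 rad each way for a turn. Its arguments: {"type":"object","properties":{"delta_pos":{"type":"array","items":{"type":"array","items":{"type":"number"}}},"angular":{"type":"array","items":{"type":"array","items":{"type":"number"}}},"hand":{"type":"number"},"squeeze":{"type":"number"}},"required":["delta_pos","angular"]}

```bash
ls; mkdir -p pics; python3 - <<'E'
from rig import manip
import cv2
for n in("scene","top"):
    cv2.imwrite(f"pics/{n}0.png",manip.get_image(n)); c=manip.calibration(n);print({k:(v if not hasattr(v,'tolist') else v.tolist()) for k,v in c.items()})
print(manip.get_state())
E
```

```text
pics
{'fx': 540.8168948940731, 'fy': 540.8168948940731, 'cx': 318.45887234641884, 'cy': 241.5740034592785, 'camera_from_world': [[-0.10244877209735911, 0.9946908294086001, 0.009716119913562322, 0.06924043547132983], [-0.6983257183189602, -0.0788736196888869, 0.7114212136642267, 0.3102968875543516], [0.7084105026254562, 0.06609921336600141, 0.7026986934400435, -2.1470149325755385], [0.0, 0.0, 0.0, 1.0]]}
{'fx': 548.8024993131489, 'fy': 548.8024993131489, 'cx': 317.1196531559689, 'cy': 241.56402654463443, 'camera_from_world': [[0.012494550191810306, -0.9998955736774547, -0.007261401774975283, -0.032256400592607225], [0.9966326166783345, 0.011864571636110072, 0.08113358930053252, -0.5675396037416549], [-0.08103896339662921, -0.008250677555503516, 0.996676784485058, -1.382632889679672], [0.0, 0.0, 0.0, 1.0]]}
{'clock': 0.1, 'qpos': array([ 1.18102459e+00,  2.76519293e-01,  1.50599004e+00,  8.43874978e-06,
        1.36069668e+00, -1.20993204e-01]), 'qd': array([ 4.20836674e-05, -1.33700514e-03, -3.54882558e-03,  5.18287521e-04,
        6.38050075e-04,  8.89712855e-04]), 'effort': array([ 2.54240913e-03, -4.17697370e+01, -2.46405315e+01, -1.43814414e-04,
        5.90174212e-03,  2.34496378e-05]), 'position': array([0.15252723, 0.55395391, 0.24953986]), 'ee_rot': array([ 4.04255812e-04,  7.95473098e-01,  6.05988366e-01, -6.98090438e-04]), 'contact_force': array([ 0.30666859, -0.57992464, -1.269071  ]), 'moment': array([-0.03740813,  0.03934281, -0.01629651]), 'width': 0.08562630386695198}
```

View pics/scene0.png

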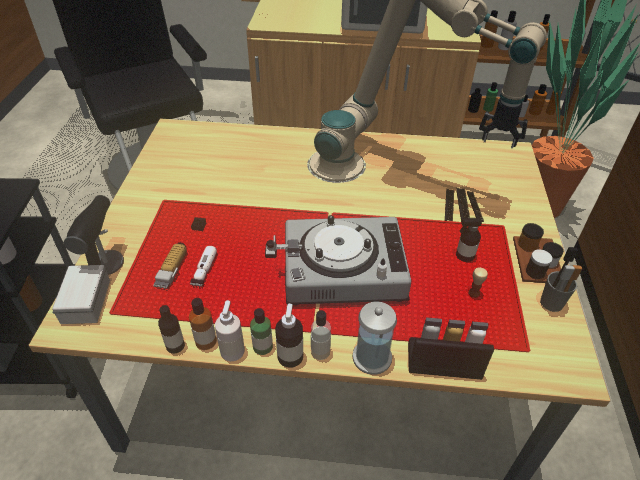

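View pics/top0.png

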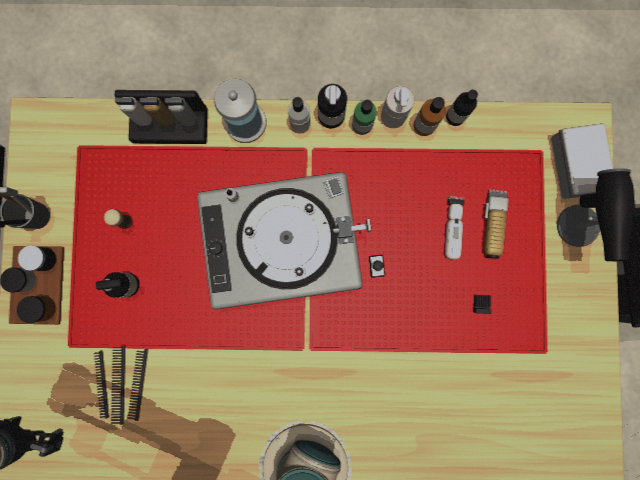

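```bash
python3 - <<'E'
import cv2
im=cv2.imread("pics/top0.png")[160:320,190:400];cv2.imwrite("pics/z1.png",cv2.resize(im,(788,600),interpolation=cv2.INTER_CUBIC))
im=cv2.imread("pics/scene0.png")[200:310,255:420];cv2.imwrite("pics/z2.png",cv2.resize(im,(800,533),interpolation=cv2.INTER_CUBIC))
E
```

```text
(no output)
```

View pics/z1.png

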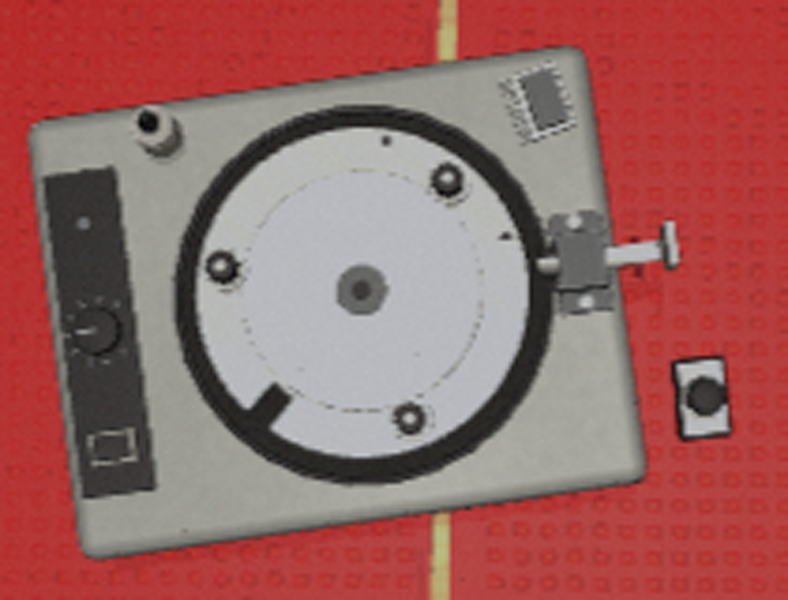

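View pics/z2.png

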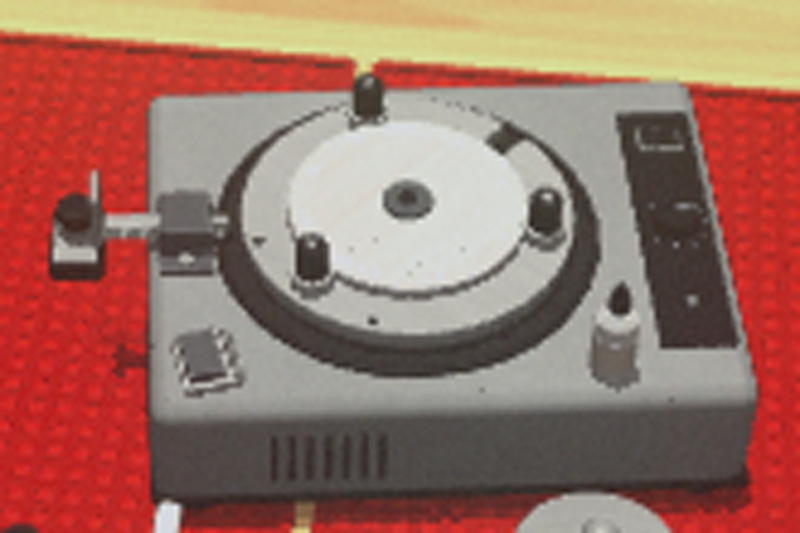

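```bash
cat > h.py <<'E'
import numpy as np,cv2
from rig import manip
def ray(n,u,v,z):
    c=manip.calibration(n);T=np.array(c["camera_from_world"]);R=T[:3,:3];o=-R.T@T[:3,3]
    d=R.T@np.array([(u-c["cx"])/c["fx"],-(v-c["cy"])/c["fy"],-1]);return o+d*(z-o[2])/d[2]
def proj(n,p):
    c=manip.calibration(n);T=np.array(c["camera_from_world"]);q=T[:3,:3]@np.array(p)+T[:3,3]
    return np.array([c["cx"]+c["fx"]*q[0]/-q[2],c["cy"]-c["fy"]*q[1]/-q[2]])
def st():
    s=manip.get_state();print(s["clock"],s["position"].round(4),s["ee_rot"].round(4),s["contact_force"].round(1),s["qpos"].round(3),s["width"].round(4))
E
python3 - <<'E'
from h import *
z1=lambda u,v,z:ray("top",190+(u+.5)/3.752-.5,160+(v+.5)/3.75-.5,z)
z2=lambda u,v,z:ray("scene",255+(u+.5)/4.848-.5,200+(v+.5)/4.848-.5,z)
P=dict(spin=z1(361,290,.136),mouth=z1(255,424,.124),inner=z1(283,390,.124),sA=z1(448,178,.158),sB=z1(222,264,.158),sC=z1(409,418,.158),nose=z1(542,264,.123),tab=z1(671,224,.155),tab2=z1(671,268,.155),c1=z1(38,122,.104),c2=z1(580,50,.104),c3=z1(645,478,.104),c4=z1(90,555,.104),
 spin2=z2(408,194,.136),sA2=z2(312,236,.158),sB2=z2(545,192,.158),sC2=z2(368,76,.158),tabtop2=z2(95,173,.155),h1=z1(725,395,.05))
for k,p in P.items():
    d=p-P['spin'];print(k,p.round(4),np.hypot(d[0],d[1]).round(4),np.degrees(np.arctan2(d[1],d[0])).round(1))
E
```

```text
spin [0.5687 0.0476 0.136 ] 0.0 0.0
mouth [0.484  0.1138 0.124 ] 0.1075 142.0
inner [0.5057 0.0966 0.124 ] 0.0798 142.1
sA [ 0.6371 -0.0066  0.158 ] 0.0873 -38.4
sB [0.5819 0.1324 0.158 ] 0.0858 81.2
sC [0.4881 0.0153 0.158 ] 0.0868 -158.2
nose [ 0.5878 -0.0662  0.123 ] 0.1154 -80.5
tab [ 0.6104 -0.1452  0.155 ] 0.1972 -77.8
tab2 [ 0.5829 -0.1453  0.155 ] 0.1934 -85.8
c1 [0.6786 0.2612 0.104 ] 0.2402 62.8
c2 [ 0.7298 -0.0899  0.104 ] 0.2118 -40.5
c3 [ 0.4531 -0.1338  0.104 ] 0.215 -122.5
c4 [0.3997 0.2197 0.104 ] 0.2412 134.5
spin2 [0.5688 0.0497 0.136 ] 0.0022 88.1
sA2 [ 0.634  -0.0044  0.158 ] 0.0834 -38.5
sB2 [0.58   0.1345 0.158 ] 0.0876 82.6
sC2 [0.4857 0.0168 0.158 ] 0.0885 -159.6
tabtop2 [ 0.5914 -0.1442  0.155 ] 0.1931 -83.2
h1 [ 0.5089 -0.1907  0.05  ] 0.2456 -104.1
```

send_rows(delta_pos=[[-0.054,0.058,0],[-0.054,0.058,0],[-0.054,0.058,0],[-0.054,0.058,0],[-0.054,0.058,0]], angular=[[0,0,0],[0,0,0],[0,0,0],[0,0,0],[0,0,0]], hand=36)

```text
clock: 0.52
position: [0.2361, 0.418, 0.2498]
ee_rot: [0.0, 0.795, 0.606, -0.0]
contact_force: [0.9, 0.2, -0.3]
width: 0.0362
```

send_rows(delta_pos=[[-0.054,0.058,0],[-0.054,0.058,0],[-0.054,0.058,0],[-0.054,0.058,0],[-0.054,0.058,0]], angular=[[0,0,0],[0,0,0],[0,0,0],[0,0,0],[0,0,0]])

```text
clock: 0.93
position: [0.3193, 0.283, 0.2501]
ee_rot: [-0.0, 0.795, 0.606, -0.0]
contact_force: [1.3, 0.9, 0.4]
width: 0.0359
```

send_rows(delta_pos=[[-0.054,0.058,0],[-0.054,0.058,0],[-0.054,0.058,0],[-0.054,0.058,0],[-0.054,0.058,0]], angular=[[0,0,0],[0,0,0],[0,0,0],[0,0,0],[0,0,0]])

```text
clock: 1.35
position: [0.4024, 0.1481, 0.2501]
ee_rot: [-0.0, 0.796, 0.606, -0.0]
contact_force: [0.6, 1.0, -0.6]
width: 0.0356
```

send_rows(delta_pos=[[-0.054,0.058,0],[-0.054,0.058,0],[-0.054,0.058,0],[-0.054,0.058,0],[-0.054,0.058,0]], angular=[[0,0,0],[0,0,0],[0,0,0],[0,0,0],[0,0,0]])

```text
clock: 1.77
position: [0.4856, 0.0132, 0.25]
ee_rot: [-0.0, 0.796, 0.606, -0.0]
contact_force: [0.6, 0.7, -0.9]
width: 0.0359
```

send_rows(delta_pos=[[0,0,0],[0,0,0],[0,0,0],[0,0,0],[0,0,0]], angular=[[0,0,1],[0,0,1],[0,0,1],[0,0,1],[0,0,1]])

```text
clock: 2.18
position: [0.485, 0.0145, 0.2498]
ee_rot: [-0.0, 0.901, 0.434, -0.0]
contact_force: [-0.2, 0.3, 0.5]
width: 0.0359
```

send_rows(delta_pos=[[0,0,0],[0,0,0],[0,0,0],[0,0,0],[0,0,0]], angular=[[0,0,1],[0,0,1],[0,0,1],[0,0,1],[0,0,1]])

```text
clock: 2.6
position: [0.485, 0.0147, 0.2499]
ee_rot: [-0.0, 0.969, 0.246, -0.0]
contact_force: [-0.0, 0.6, 0.7]
width: 0.036
```

send_rows(delta_pos=[[0,0,0],[0,0,0],[0,0,0],[0,0,0],[0,0,0]], angular=[[0,0,1],[0,0,1],[0,0,1],[0,0,1],[0,0,1]])

```text
clock: 3.02
position: [0.485, 0.0147, 0.2499]
ee_rot: [-0.0, 0.999, 0.049, -0.0]
contact_force: [0.5, 0.8, -0.1]
width: 0.036
```

send_rows(delta_pos=[[0,0,0],[0,0,0],[0,0,0],[0,0,0],[0,0,0]], angular=[[0,0,1],[0,0,1],[0,0,1],[0,0,1],[0,0,1]])

```text
clock: 3.43
position: [0.485, 0.0147, 0.2499]
ee_rot: [-0.0, 0.989, -0.15, -0.0]
contact_force: [0.1, -0.7, -0.2]
width: 0.0358
```

send_rows(delta_pos=[[0,0,0],[0,0,0],[0,0,0],[0,0,0],[0,0,0]], angular=[[0,0,1],[0,0,1],[0,0,1],[0,0,1],[0,0,1]])

```text
clock: 3.85
position: [0.485, 0.0147, 0.2499]
ee_rot: [0.0, 0.939, -0.344, -0.0]
contact_force: [0.5, -0.0, -0.2]
width: 0.036
```

send_rows(delta_pos=[[0,0,0],[0,0,0],[0,0,0],[0,0,0],[0,0,0]], angular=[[0,0,1],[0,0,1],[0,0,1],[0,0,1],[0,0,1]])

```text
clock: 4.27
position: [0.485, 0.0147, 0.2499]
ee_rot: [0.0, 0.852, -0.524, -0.0]
contact_force: [-0.2, 0.0, -0.6]
width: 0.036
```

send_rows(delta_pos=[[0,-0.008,0],[0,0,0.046],[0,0,0.046],[0,0,0.046]], angular=[[0,0,1],[0,0,0],[0,0,0],[0,0,0]])

```text
clock: 4.6
position: [0.4881, 0.0162, 0.1944]
ee_rot: [-0.0, 0.832, -0.555, 0.0]
contact_force: [-0.6, 0.1, 0.4]
width: 0.036
```

```bash
python3 - <<'E'
from h import *
im=manip.get_image("scene")
cv2.imwrite("pics/s1.png",cv2.resize(im[170:310,255:420],(707,600),interpolation=cv2.INTER_CUBIC));st()
E
```

```text
Traceback (most recent call last):
  File "h.py", line 10, in st
    s=manip.get_state();print(s["clock"],s["position"].round(4),s["ee_rot"].round(4),s["contact_force"].round(1),s["qpos"].round(3),s["width"].round(4))
                                                                                                                                    ^^^^^^^^^^^^^^^^
AttributeError: 'float' object has no attribute 'round'
```

View pics/s1.png

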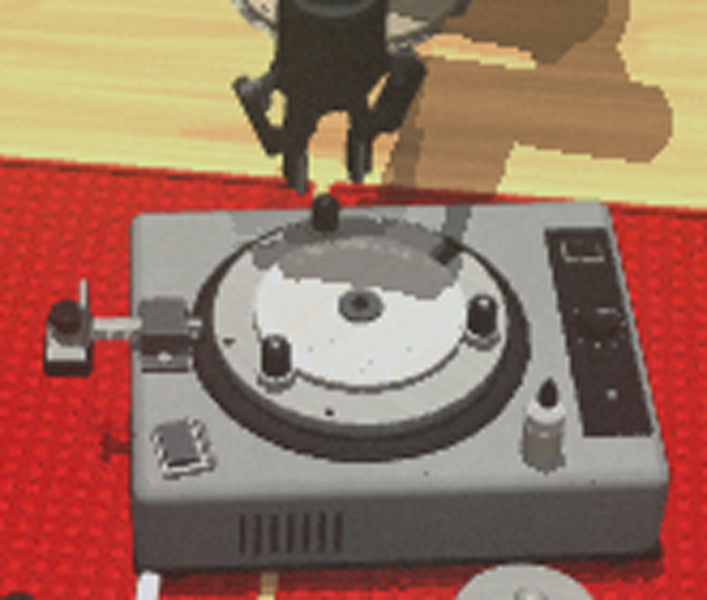

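send_rows(delta_pos=[[0,0,0.045],[0,0,0.045]], angular=[[0,0,0],[0,0,0]])

```text
clock: 4.82
position: [0.4886, 0.0161, 0.1591]
ee_rot: [-0.0, 0.832, -0.556, 0.001]
contact_force: [-0.2, -0.6, 0.8]
width: 0.0364
```

send_rows(delta_pos=[[0.0174,-0.0007,0],[0.0174,-0.0007,0],[0.0174,-0.0007,0],[0.0174,-0.0007,0],[0.0174,-0.0007,0]], angular=[[0,0,-1],[0,0,-1],[0,0,-1],[0,0,-1],[0,0,-1]])

```text
clock: 5.23
position: [0.5057, -0.0123, 0.1585]
ee_rot: [0.0, 0.926, -0.377, -0.003]
contact_force: [-2.1, 1.2, -1.9]
width: 0.0358
```

```bash
sed -i 's/s\["width"\].round(4)/round(s["width"],4)/' h.py; python3 - <<'E'
from h import *
im=manip.get_image("scene")
cv2.imwrite("pics/s2.png",cv2.resize(im[170:310,255:420],(707,600),interpolation=cv2.INTER_CUBIC));st()
E
```

```text
5.2833 [ 0.5075 -0.0134  0.1587] [ 5.000e-04  9.264e-01 -3.764e-01 -9.000e-04] [ 1.  -0.8 -0.4] [-1.630e-01  2.480e-01  1.789e+00 -1.000e-03  1.107e+00  6.090e-01] 0.0361
```

View pics/s2.png

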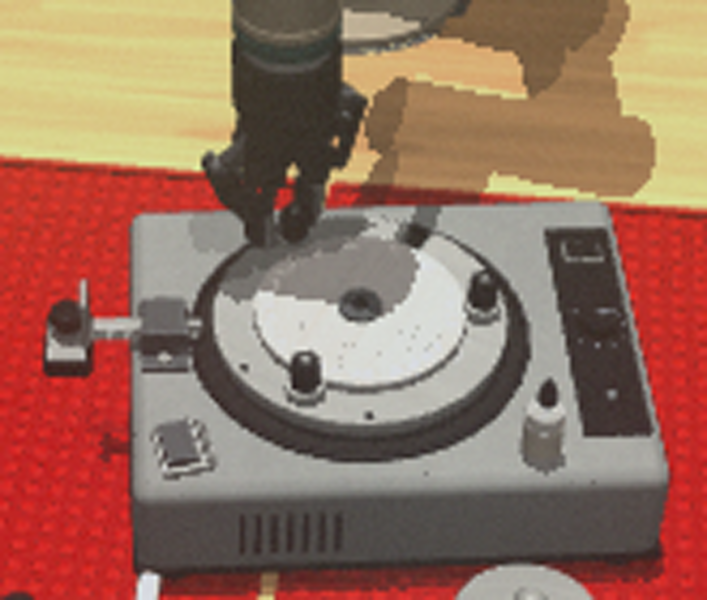

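send_rows(delta_pos=[[0.0174,-0.0007,0],[0.0174,-0.0007,0],[0.0174,-0.0007,0],[0.0174,-0.0007,0],[0.0174,-0.0007,0]], angular=[[0,0,-1],[0,0,-1],[0,0,-1],[0,0,-1],[0,0,-1]])

```text
clock: 5.7
position: [0.5351, -0.0315, 0.1589]
ee_rot: [0.0, 0.982, -0.187, -0.002]
contact_force: [-2.7, 0.5, -0.6]
width: 0.036
```

send_rows(delta_pos=[[0.0174,-0.0007,0],[0.0174,-0.0007,0],[0.0174,-0.0007,0],[0.0174,-0.0007,0],[0.0174,-0.0007,0]], angular=[[0,0,-1],[0,0,-1],[0,0,-1],[0,0,-1],[0,0,-1]])

```text
clock: 6.12
position: [0.5694, -0.0382, 0.1589]
ee_rot: [0.001, 1.0, 0.012, -0.002]
contact_force: [-2.9, -2.4, -0.5]
width: 0.0361
```

send_rows(delta_pos=[[0.0174,-0.0007,0],[0.0174,-0.0007,0],[0.0174,-0.0007,0],[0.0174,-0.0007,0],[0.0174,-0.0007,0]], angular=[[0,0,-1],[0,0,-1],[0,0,-1],[0,0,-1],[0,0,-1]])

```text
clock: 6.53
position: [0.6038, -0.0309, 0.159]
ee_rot: [0.001, 0.978, 0.211, -0.001]
contact_force: [-1.9, -2.7, -1.5]
width: 0.0358
```

send_rows(delta_pos=[[0.0174,-0.0007,0],[0.0174,-0.0007,0],[0.0174,-0.0007,0],[0.0174,-0.0007,0],[0,0,0]], angular=[[0,0,-1],[0,0,-1],[0,0,-1],[0,0,-1],[0,0,0]])

```text
clock: 6.95
position: [0.6285, -0.0143, 0.1592]
ee_rot: [0.0, 0.932, 0.363, 0.0]
contact_force: [0.2, 0.9, -0.4]
width: 0.0355
```

```bash
python3 - <<'E'
from h import *
im=manip.get_image("scene")
cv2.imwrite("pics/s3.png",cv2.resize(im[170:310,255:420],(707,600),interpolation=cv2.INTER_CUBIC));st()
im=manip.get_image("top")[160:320,190:400];cv2.imwrite("pics/t3.png",cv2.resize(im,(788,600),interpolation=cv2.INTER_CUBIC))
E
```

```text
7.0 [ 0.6279 -0.0143  0.1591] [-1.000e-04  9.324e-01  3.614e-01  2.000e-04] [0.1 1.1 0.1] [-0.134  0.414  1.527  0.     1.2   -0.874] 0.0359
```

View pics/s3.png

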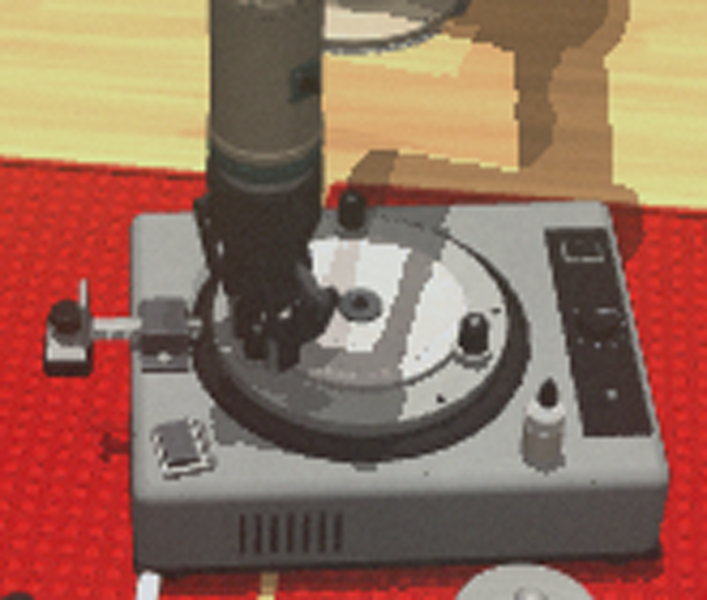

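View pics/t3.png

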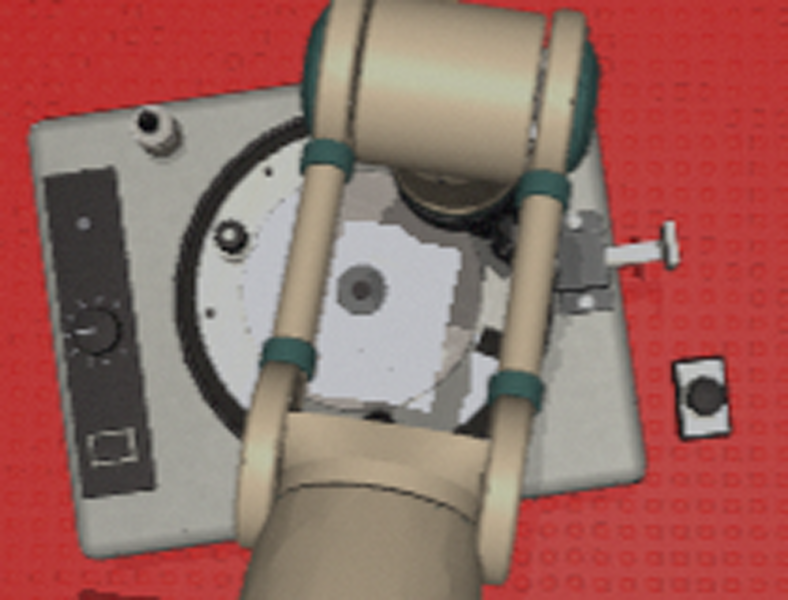

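```bash
python3 - <<'E'
from h import *
z1=lambda u,v,z:ray("top",190+(u+.5)/3.752-.5,160+(v+.5)/3.75-.5,z)
z2=lambda u,v,z:ray("scene",255+(u+.5)/4.285-.5,170+(v+.5)/4.285-.5,z)
c=np.array([.5687,.0483])
for p,t in((z1(231,234,.158),98.4),(z2(352,195,.158),218.4),(z2(474,318,.158),98.4)):
    d=p[:2]-c;print(np.hypot(*d),(np.degrees(np.arctan2(d[1],d[0]))-t+180)%360-180)
d=np.array([.6279,-.0143])-c;print(np.degrees(np.arctan2(d[1],d[0])))
E
```

```text
0.085148380226839 -30.40458869369172
0.08680261822966617 -30.339907408049896
0.08754278853727382 -29.48433534521567
-46.598974341540874
```

send_rows(delta_pos=[[0.0174,-0.0007,0],[0.0174,-0.0007,0],[0.0174,-0.0007,0],[0.0174,-0.0007,0],[0.0174,-0.0007,0]], angular=[[0,0,-1],[0,0,-1],[0,0,-1],[0,0,-1],[0,0,-1]])

```text
clock: 7.47
position: [0.6471, 0.0128, 0.1592]
ee_rot: [-0.0, 0.841, 0.541, -0.001]
contact_force: [-1.5, -1.6, -0.3]
width: 0.0356
```

send_rows(delta_pos=[[0.0108,-0.0003,0],[0.0108,-0.0003,0],[0,0,0],[0,0,0]], angular=[[0,0,-0.62],[0,0,-0.62],[0,0,0],[0,0,0]])

```text
clock: 7.8
position: [0.6508, 0.0215, 0.1593]
ee_rot: [-0.0, 0.814, 0.581, 0.0]
contact_force: [0.8, -0.1, -0.9]
width: 0.0358
```

```bash
python3 - <<'E'
from h import *
im=manip.get_image("scene")
cv2.imwrite("pics/s4.png",cv2.resize(im[170:310,255:420],(707,600),interpolation=cv2.INTER_CUBIC));st()
im=manip.get_image("top")[160:320,190:400];cv2.imwrite("pics/t4.png",cv2.resize(im,(788,600),interpolation=cv2.INTER_CUBIC))
E
```

```text
7.85 [0.6508 0.0213 0.1593] [-1.000e-04  8.142e-01  5.806e-01  1.000e-04] [-1.1  0.2 -0. ] [-0.074  0.447  1.471  0.     1.224 -1.313] 0.0361
```

View pics/s4.png

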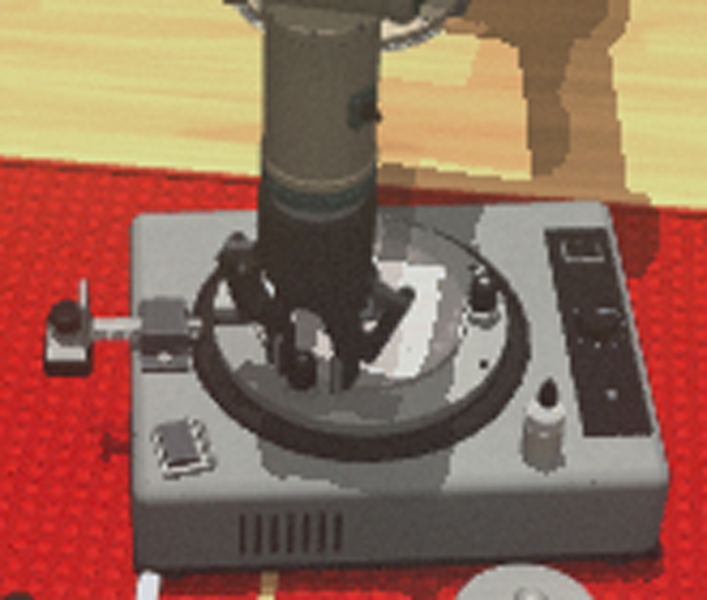

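View pics/t4.png

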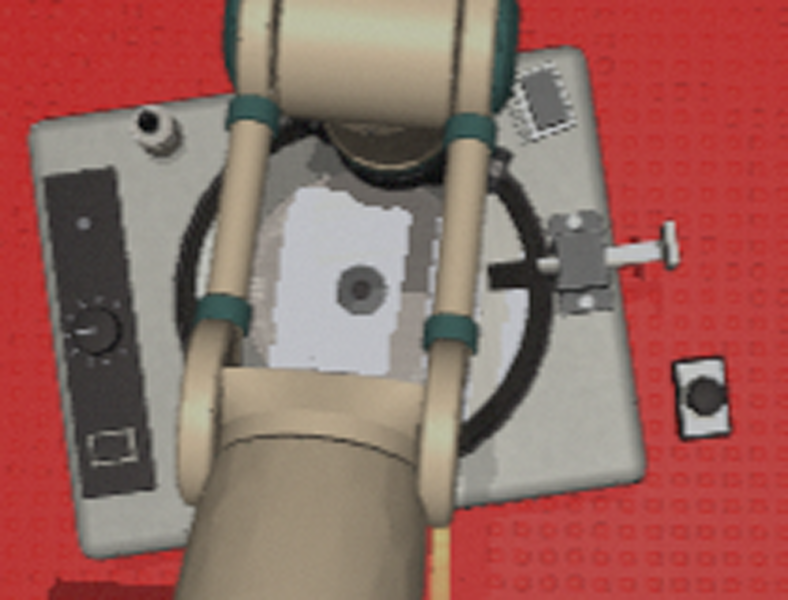

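```bash
python3 - <<'E'
from h import *
z1=lambda u,v,z:ray("top",190+(u+.5)/3.752-.5,160+(v+.5)/3.75-.5,z)
z2=lambda u,v,z:ray("scene",255+(u+.5)/4.285-.5,170+(v+.5)/4.285-.5,z)
c=np.array([.5687,.0483])
for p,t in((z2(483,282,.158),98.4),(z1(490,275,.124),278.4),(z1(520,271,.124),278.4),(z1(545,265,.123),278.4),(z1(670,246,.155),278.4)):
    d=p[:2]-c;print(np.hypot(*d),(np.degrees(np.arctan2(d[1],d[0]))-t+180)%360-180)
im=cv2.imread("pics/t4.png")[220:320,450:600];cv2.imwrite("pics/t4z.png",cv2.resize(im,(750,500)))
E
```

```text
0.08664554384314915 -5.019126405868008
0.0824292678933274 -0.32100289078556443
0.10162402047746384 -0.27756934662215826
0.1178973598890225 0.6146599249295264
0.1949657052137964 -0.16118544315884265
```

View pics/t4z.png

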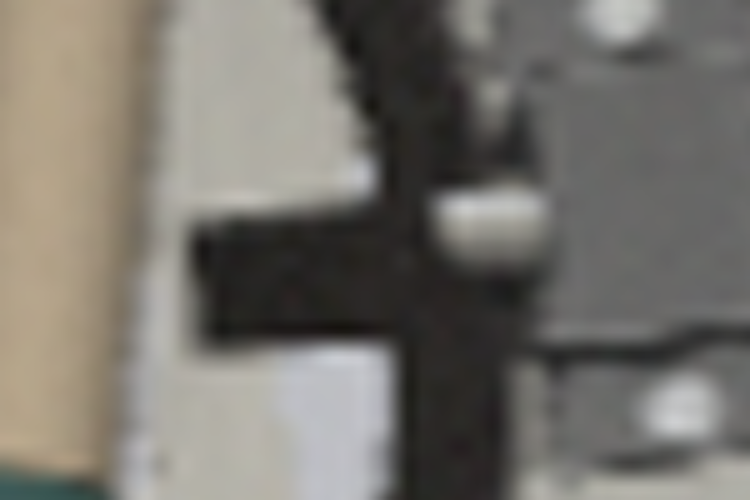

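```bash
cat > ov.py <<'E'
from h import *
import sys
def ov(src,out,angs,c=(.5687,.0483),yaw=8.4,zf=3.75,off=(190,160),crop=(440,200,170,127)):
    x0,y0,w,h=crop;k=800/w
    im=cv2.resize(cv2.imread(src)[y0:y0+h,x0:x0+w],None,fx=k,fy=k,interpolation=cv2.INTER_CUBIC)
    def P(r,l,z,a):
        t=np.radians(a);e=np.array([np.cos(t),np.sin(t)]);n=np.array([-e[1],e[0]])
        p=proj("top",[*(np.array(c)+r*e+l*n),z]); q=((p-off+.5)*zf-.5-[x0,y0]+.5)*k-.5
        return tuple(int(v) for v in q)
    for i,d in enumerate(angs):
        a=yaw-90+d;pts=np.array([P(105,-9,.124,a) if 0 else P(.105,-.009,.124,a),P(.080,-.009,.124,a),P(.080,.009,.124,a),P(.105,.009,.124,a)])
        cv2.polylines(im,[pts],False,[(0,255,0),(255,0,255),(255,255,0)][i],1)
    a=yaw-90
    cv2.polylines(im,[np.array([P(.157,-.006,.123,a),P(.119,-.006,.123,a),P(.119,.006,.123,a),P(.157,.006,.123,a)])],False,(0,0,255),1)
    cv2.imwrite(out,im)
if __name__=="__main__": ov(sys.argv[1],sys.argv[2],[float(x) for x in sys.argv[3:]])
E
python3 ov.py pics/t4.png pics/o4.png 0 -3
python3 - <<'E'
import cv2
im=cv2.imread("pics/s4.png")[240:340,400:550];cv2.imwrite("pics/s4z.png",cv2.resize(im,(750,500)))
E
```

```text
(no output)
```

View pics/o4.png

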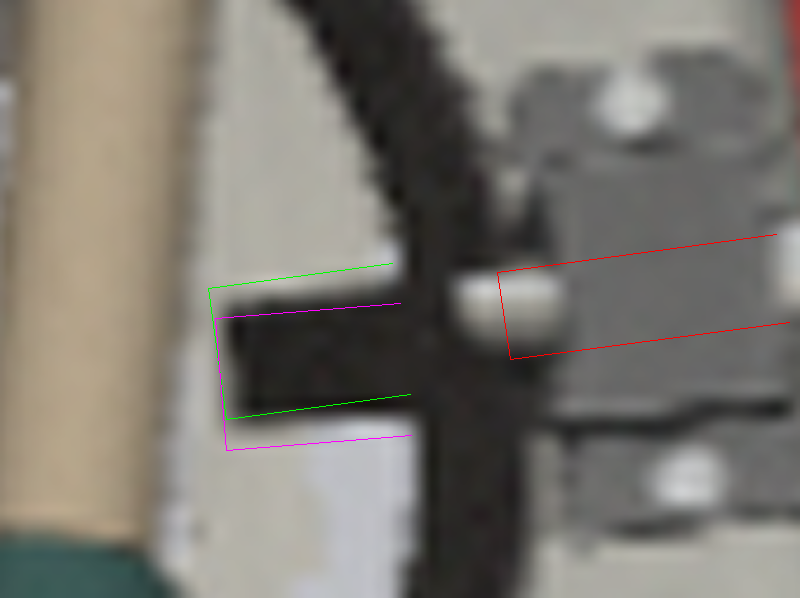

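View pics/s4z.png

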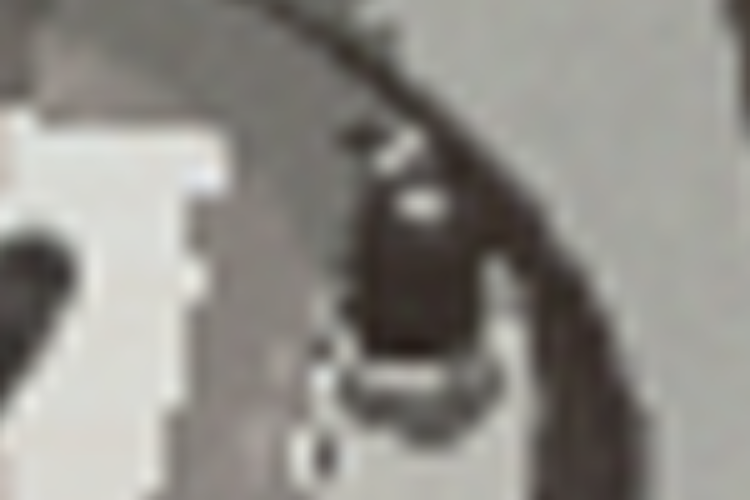

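send_rows(delta_pos=[[0.004,0,0],[0.004,0,0],[0,0,0],[0,0,0]], angular=[[0,0,-0.22],[0,0,-0.22],[0,0,0],[0,0,0]])

```text
clock: 8.23
position: [0.652, 0.0243, 0.1592]
ee_rot: [0.0, 0.803, 0.596, -0.0]
contact_force: [-1.1, -0.6, 1.1]
width: 0.0357
```

```bash
python3 - <<'E'
from h import *
im=manip.get_image("top")[160:320,190:400];cv2.imwrite("pics/t5.png",cv2.resize(im,(788,600),interpolation=cv2.INTER_CUBIC));st()
E
python3 ov.py pics/t5.png pics/o5.png 0
```

```text
8.2833 [0.652  0.0243 0.1592] [-0.      0.8033  0.5956 -0.    ] [-0.3  0.3  1.1] [-0.069  0.448  1.468 -0.     1.225 -1.345] 0.0359
```

View pics/o5.png

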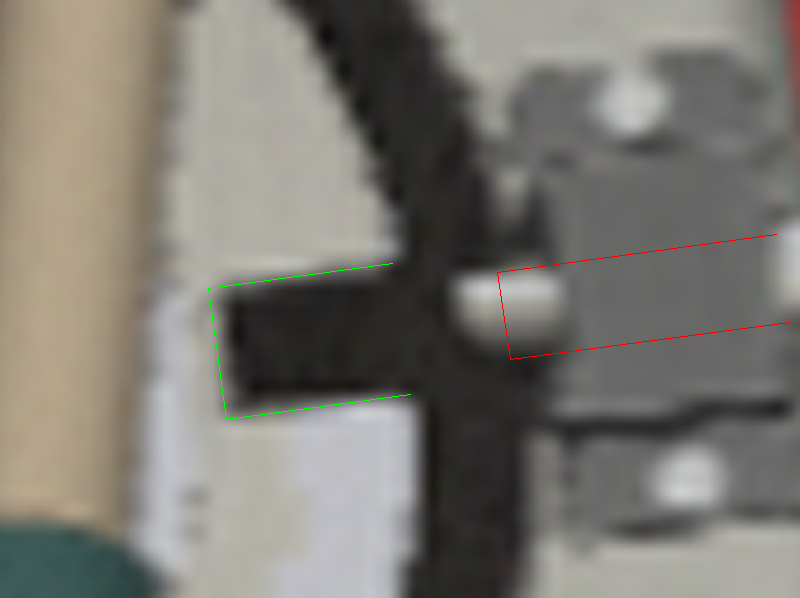

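send_rows(delta_pos=[[-0.007,0,0],[0,0,-0.06],[0,0,-0.06],[0,0,-0.06],[0,0,-0.06]], angular=[[0,0,0],[0,0,0],[0,0,0],[0,0,0],[0,0,0]])

```text
clock: 8.7
position: [0.6512, 0.0217, 0.256]
ee_rot: [-0.0, 0.803, 0.596, 0.0]
contact_force: [0.3, -0.3, 0.7]
width: 0.0359
```

send_rows(delta_pos=[[0,0,0],[0,0,0],[0,0,0],[0,0,0],[0,0,0]], angular=[[0,0,1],[0,0,1],[0,0,1],[0,0,1],[0,0,1]], hand=0)

```text
clock: 9.12
position: [0.6513, 0.0217, 0.2551]
ee_rot: [-0.0, 0.906, 0.422, 0.0]
contact_force: [-0.3, -0.4, -0.1]
width: -0.0
```

send_rows(delta_pos=[[0,0,0],[0,0,0],[0,0,0],[0,0,0],[0,0,0]], angular=[[0,0,1],[0,0,1],[0,0,1],[0,0,1],[0,0,1]])

```text
clock: 9.53
position: [0.6513, 0.0217, 0.255]
ee_rot: [-0.0, 0.972, 0.234, 0.0]
contact_force: [0.7, -0.3, -1.3]
width: -0.0001
```

send_rows(delta_pos=[[0,0,0],[0,0,0],[0,0,0],[0,0,0],[0,0,0]], angular=[[0,0,1],[0,0,1],[0,0,1],[0,0,1],[0,0,0.1]])

```text
clock: 9.95
position: [0.6513, 0.0217, 0.255]
ee_rot: [-0.0, 0.997, 0.073, 0.0]
contact_force: [0.2, 0.4, 0.1]
width: -0.0002
```

```bash
python3 - <<'E'
from h import *
st();s=manip.get_state();p=s["position"];q=s["ee_rot"];a=2*np.arctan2(q[2],q[1]);print(np.degrees(a))
d=np.array([.6038,-.189])-p[:2];print(d@[np.cos(a),np.sin(a)]/.4,d@[np.sin(a),-np.cos(a)]/.4)
E
```

```text
9.95 [0.6513 0.0217 0.255 ] [-3.000e-04  9.973e-01  7.320e-02  1.000e-04] [0.2 0.4 0.1] [-7.400e-02  3.900e-01  1.321e+00  1.000e-03  1.430e+00 -2.200e-01] -0.0002
8.400603567863401
-0.1943775390831 0.5038118264690444
```

send_rows(delta_pos=[[-0.0194,0.0504,0],[-0.0194,0.0504,0],[-0.0194,0.0504,0],[-0.0194,0.0504,0],[-0.0194,0.0504,0]], angular=[[0,0,0],[0,0,0],[0,0,0],[0,0,0],[0,0,0]])

```text
clock: 10.37
position: [0.6276, -0.0846, 0.2551]
ee_rot: [-0.0, 0.997, 0.075, 0.0]
contact_force: [0.8, 0.5, -1.0]
width: -0.0
```

send_rows(delta_pos=[[-0.0194,0.0504,0],[-0.0194,0.0504,0],[-0.0194,0.0504,0],[-0.0194,0.0504,0],[-0.0194,0.0504,0]], angular=[[0,0,0],[0,0,0],[0,0,0],[0,0,0],[0,0,0]])

```text
clock: 10.78
position: [0.604, -0.1902, 0.2551]
ee_rot: [-0.0, 0.997, 0.075, 0.0]
contact_force: [0.8, 0.0, 0.0]
width: 0.0002
```

```bash
python3 - <<'E'
from h import *
st()
im=manip.get_image("top")[160:320,190:400];cv2.imwrite("pics/t6.png",cv2.resize(im,(788,600),interpolation=cv2.INTER_CUBIC))
im=manip.get_image("scene")
cv2.imwrite("pics/s6.png",cv2.resize(im[170:310,235:400],(707,600),interpolation=cv2.INTER_CUBIC))
E
python3 ov.py pics/t6.png pics/o6.png 0
```

```text
10.7833 [ 0.604  -0.1902  0.2551] [-1.000e-04  9.972e-01  7.510e-02  3.000e-04] [0.8 0.  0. ] [-0.415  0.362  1.365  0.     1.414 -0.565] 0.0002
```

View pics/o6.png

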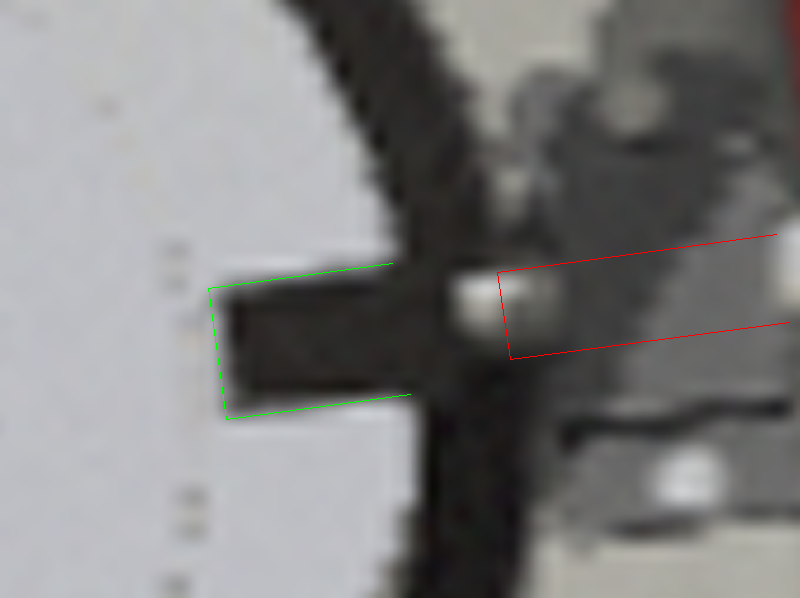

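View pics/s6.png

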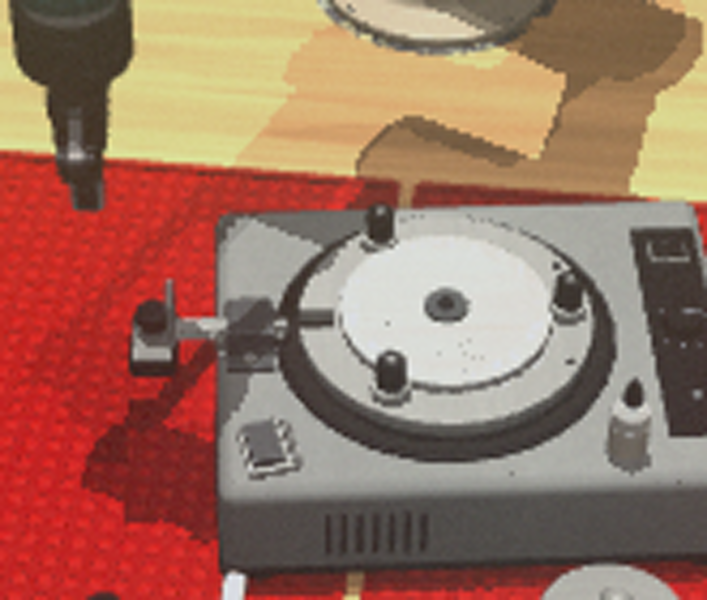

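send_rows(delta_pos=[[0,0,0.08],[0,0,0.08],[0,0,0.085],[0,0,0],[0,-0.03,0]], angular=[[0,0,0],[0,0,0],[0,0,0],[0,0,0],[0,0,0]])

```text
clock: 11.3
position: [0.6021, -0.1778, 0.1556]
ee_rot: [-0.0, 0.997, 0.074, -0.001]
contact_force: [0.4, 0.0, 0.9]
width: 0.0002
```

```bash
python3 - <<'E'
from h import *
st()
im=manip.get_image("scene")
cv2.imwrite("pics/s7.png",cv2.resize(im[170:310,235:400],(707,600),interpolation=cv2.INTER_CUBIC))
E
```

```text
11.3 [ 0.6021 -0.1778  0.1556] [-5.000e-04  9.973e-01  7.390e-02 -1.400e-03] [0.4 0.  0.9] [-3.980e-01  4.180e-01  1.530e+00 -1.000e-03  1.197e+00 -5.450e-01] 0.0002
```

View pics/s7.png

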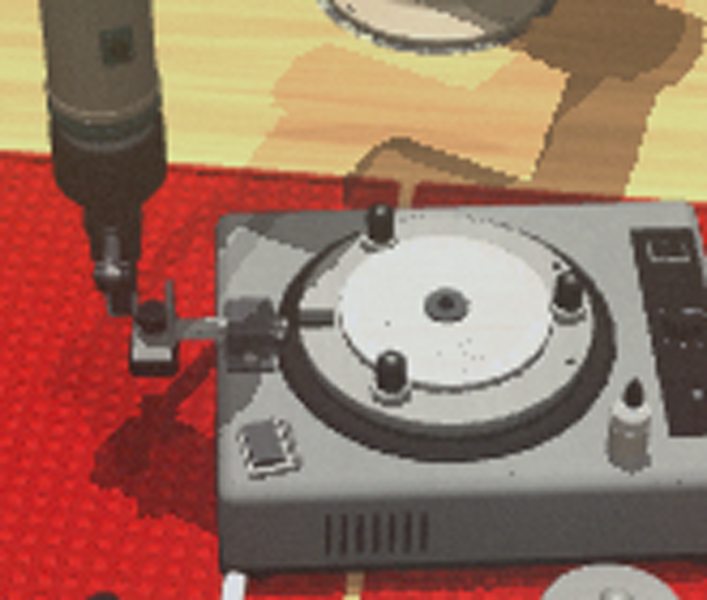

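send_rows(delta_pos=[[0,-0.015,0],[0,-0.015,0],[0,-0.015,0],[0,-0.015,0]], angular=[[0,0,0],[0,0,0],[0,0,0],[0,0,0]])

```text
clock: 11.68
position: [0.6, -0.1537, 0.159]
ee_rot: [0.001, 0.997, 0.075, 0.002]
contact_force: [0.1, -2.8, 1.4]
width: -0.0001
```

send_rows(delta_pos=[[0,-0.01,0],[0,-0.01,0],[0,-0.01,0]], angular=[[0,0,0],[0,0,0],[0,0,0]])

```text
clock: 11.93
position: [0.5976, -0.1418, 0.1578]
ee_rot: [0.001, 0.997, 0.074, 0.001]
contact_force: [0.4, -1.8, 2.7]
width: -0.0
```

```bash
python3 - <<'E'
from h import *
st()
im=manip.get_image("top")[160:320,190:400];cv2.imwrite("pics/t8.png",cv2.resize(im,(788,600),interpolation=cv2.INTER_CUBIC))
im=manip.get_image("scene")
cv2.imwrite("pics/s8.png",cv2.resize(im[170:310,235:400],(707,600),interpolation=cv2.INTER_CUBIC))
E
```

```text
11.9333 [ 0.5976 -0.1418  0.1578] [6.000e-04 9.972e-01 7.420e-02 8.000e-04] [ 0.4 -1.8  2.7] [-3.460e-01  3.950e-01  1.562e+00 -1.000e-03  1.182e+00 -4.940e-01] -0.0
```

View pics/t8.png

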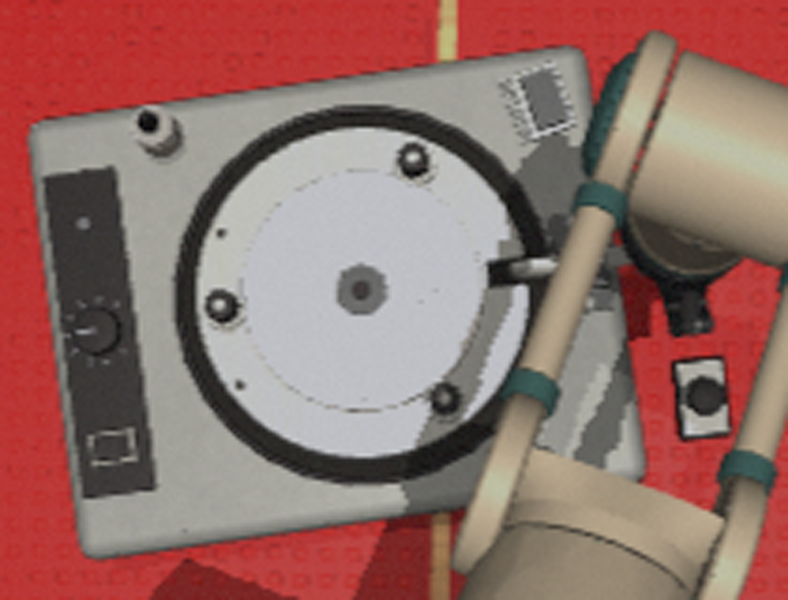

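View pics/s8.png

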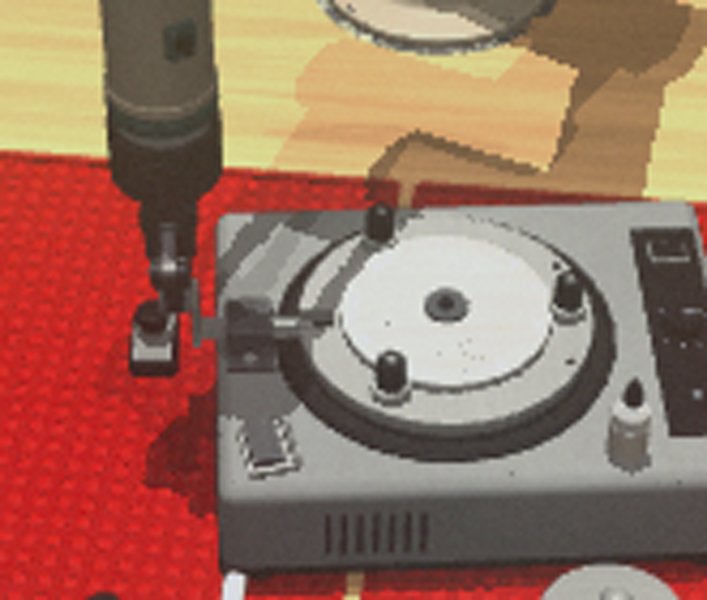

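send_rows(delta_pos=[[0,-0.01,0],[0,-0.01,0],[0,-0.005,0]], angular=[[0,0,0],[0,0,0],[0,0,0]])

```text
clock: 12.28
position: [0.5955, -0.1315, 0.157]
ee_rot: [-0.0, 0.997, 0.074, -0.0]
contact_force: [-0.3, -2.6, 2.5]
width: -0.0002
```

send_rows(delta_pos=[[0,-0.005,0],[0,0,0]], angular=[[0,0,0],[0,0,0]])

```text
clock: 12.45
position: [0.5952, -0.1295, 0.157]
ee_rot: [-0.0, 0.997, 0.074, -0.0]
contact_force: [-0.6, -2.4, 1.2]
width: -0.0001
```

send_rows(delta_pos=[[0,-0.004,0],[0,0,0]], angular=[[0,0,0],[0,0,0]])

```text
clock: 12.62
position: [0.5952, -0.1294, 0.157]
ee_rot: [0.001, 0.997, 0.074, -0.0]
contact_force: [-0.3, -5.4, 0.3]
width: 0.0004
```

send_rows(delta_pos=[[0,-0.004,0],[0,0,0]], angular=[[0,0,0],[0,0,0]])

```text
clock: 12.78
position: [0.5952, -0.1293, 0.1571]
ee_rot: [0.003, 0.997, 0.074, 0.0]
contact_force: [0.7, -7.0, -0.2]
width: -0.0001
```

send_rows(delta_pos=[[0,-0.005,0],[0,0,0]], angular=[[0,0,0],[0,0,0]])

```text
clock: 12.95
position: [0.5952, -0.1292, 0.1572]
ee_rot: [0.004, 0.997, 0.075, 0.0]
contact_force: [0.5, -12.4, -0.6]
width: 0.0
```

send_rows(delta_pos=[[0,0.04,0],[0,0.04,0],[0,0.04,0],[0,0,-0.08],[0,0,-0.08]], angular=[[0,0,0],[0,0,0],[0,0,0],[0,0,0],[0,0,0]])

```text
clock: 13.37
position: [0.6005, -0.1733, 0.219]
ee_rot: [-0.002, 0.997, 0.073, -0.003]
contact_force: [0.8, -0.4, -0.4]
width: -0.0003
```

send_rows(delta_pos=[[0,0.06,0],[0,0.06,0],[0,0.06,-0.04],[0,0.06,0],[0,0,0]], angular=[[0,0,0],[0,0,0],[0,0,0],[0,0,0],[0,0,0]])

```text
clock: 13.78
position: [0.6168, -0.273, 0.2373]
ee_rot: [0.002, 0.997, 0.072, 0.001]
contact_force: [0.2, 0.3, -0.1]
width: 0.0001
```

```bash
python3 - <<'E'
from h import *
st()
im=manip.get_image("top")[160:320,190:400];cv2.imwrite("pics/t9.png",cv2.resize(im,(788,600),interpolation=cv2.INTER_CUBIC))
im=manip.get_image("scene")
cv2.imwrite("pics/s9.png",cv2.resize(im[170:310,235:400],(707,600),interpolation=cv2.INTER_CUBIC))
z1=lambda u,v,z:ray("top",190+(u+.5)/3.752-.5,160+(v+.5)/3.75-.5,z)
E
```

```text
13.7833 [ 0.6168 -0.273   0.2373] [0.0016 0.9974 0.0721 0.001 ] [ 0.2  0.3 -0.1] [-0.519  0.432  1.297 -0.002  1.409 -0.663] 0.0001
```

View pics/t9.png

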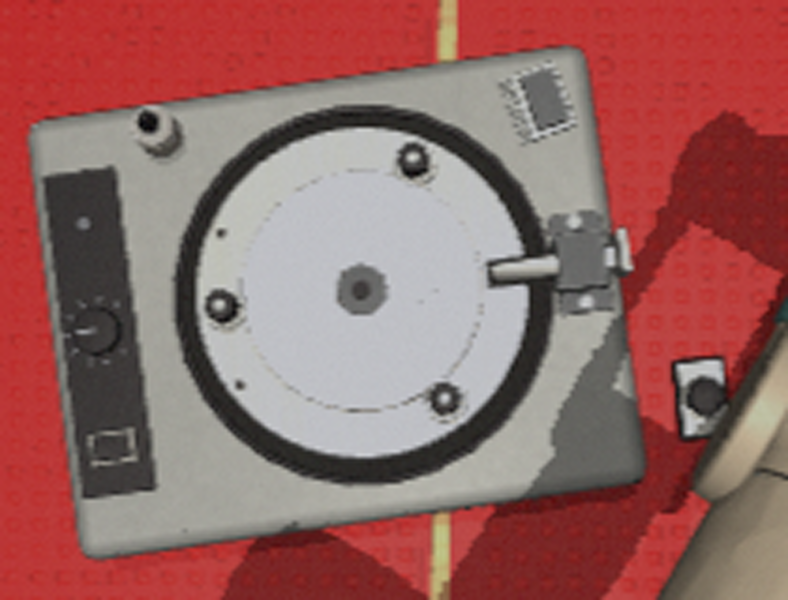

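View pics/s9.png

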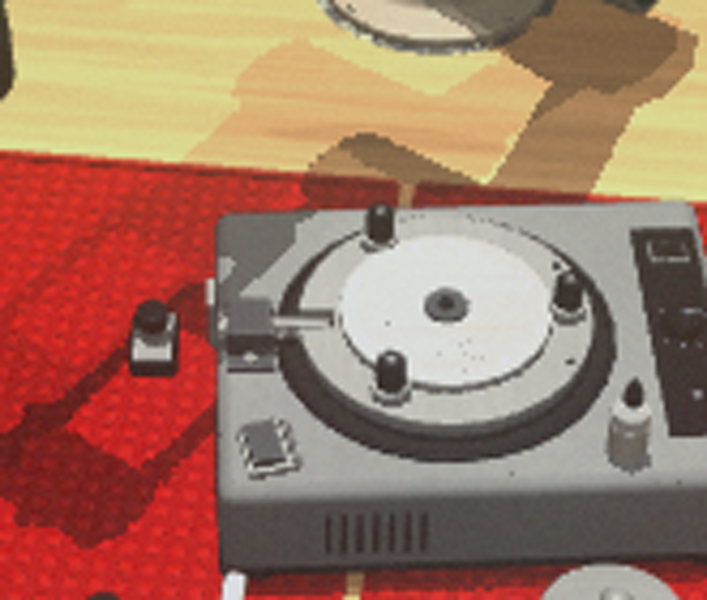

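```bash
python3 - <<'E'
from h import *
z1=lambda u,v,z:ray("top",190+(u+.5)/3.752-.5,160+(v+.5)/3.75-.5,z)
c=np.array([.5687,.0483]);u=np.array([.1461,-.9893])
for p in((489.5,272,.123),(548,264,.123),(631,250,.155),(619,252,.155)):
    d=z1(*p)[:2]-c;print(d@u,d@[u[1],-u[0]])
E
```

```text
0.08238420362389999 -0.001572985523346231
0.11986786859577996 -0.0016396394997996977
0.17069908236147055 -0.00022827567893066094
0.1631643507173914 6.5991277666252875e-06
```

```bash
python3 - <<'E'
from h import *
st();print(manip.sign_off())
E
```

```text
13.8833 [ 0.6156 -0.2685  0.2363] [-1.000e-03  9.973e-01  7.290e-02 -4.000e-04] [-0.3  1.2 -0.9] [-5.150e-01  4.300e-01  1.302e+00  1.000e-03  1.411e+00 -6.620e-01] -0.0001
the job is handed in; nothing more can be done
None
```

The spindle is locked and the job is handed in at 13.9 s. The sign-off gave no verdict.

- **Plate:** I straddled thumbscrew 1 with the part-open fingers, without gripping it, and pushed the plate about 136° anticlockwise. Then I made one 2° correction from the pictures. In the overlay the slot was within about 1 mm of the bar's line before the bar went in.
- **Bar:** I pushed the tab with closed fingers. Force was about 2–3 N while it slid. At the end it rose to 12 N with no further travel, so the bar was on its stop.

**Last checks, with the hand withdrawn:**
- The nose measured 82 mm from the spindle axis (home is 83 mm) and the tab's outer face about 170 mm (home is 169 mm).
- The housing, oil bottle, loose blade and blade holder were where they started in the pictures. I did not recheck the other tools, but the arm stayed clear of them.
- The contact force was at noise level, about 1.5 N.

**Readings that disagreed:**
- Before the correction, one estimate from thumbscrew 2 in the side view had the plate 5° short, because a shadow confused the top of the screw. The slot, bar and finger positions said about 2°. I went with 2°, and the bar slid in freely.
- At the start, the bar's nose measured 115–118 mm from the axis instead of the 119 mm given for drawn back. I took this as pixel error or the bar being a few millimetres in.

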